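Set the telescopic gauge on the board and hold it at the second stop

ROBOT

A 6-joint arm with a two-finger parallel gripper is mounted at the origin on the work surface. World frame = base frame: x ahead of the robot, y to its left, z up, the work surface at z = 0. Lengths are in m, angles in degrees, forces in N, time in s.
With the tool pointing down it reaches from about 0.3 to 0.875 m from the base axis. Payload 4.2 kg.
Tool frame: the origin (TCP) lies on the mounting face of the last link; the fingertips stand 173 mm ahead of it and the grasp point (between the pads) lies 155 mm ahead of it (grip_depth is the distance from the TCP to the grasp point, in m); z points along the fingers, y is the direction in which the jaws open and shut (so a half turn about z gives the same grasp; the last joint's range is limited). The gripper opens to 85 mm and grips with 20 to 120 N. Pads are 22 mm wide; open, the fingers measure 114 mm over their backs; the gripper's body (76 mm by 85 mm) begins 54 mm behind the grasp point. The pads swing forward as they close: fully open they stand 13 mm farther back than shut.
Start: joints at [70.76, 18.312, 89.639, -0, 72.044, -1.146], TCP at [0.179, 0.547, 0.405] pointing down, gripper open.
Joint ranges: [-177.97, 177.97], [-48.28, 115.42], [12.27, 149.76], [-77.06, 257.06], [2.81, 150.46], [-146.56, 146.56]. Speed limits (degrees/s): [147.25, 147.25, 180, 180, 180, 180].

INTERFACE

Orientations are given as a 3x3 rotation matrix whose columns are the frame's x, y, z axes.
In Python, from workcell import sense, grab_frame, get_calibration, finish_job, grip_depth gives the robot as it stands.
- The arm moves only by the shell command python3 -m crank 'ROWS' [FORCE]. ROWS is JSON, one flat list of numbers, 7 for each row, row after row: the shift along the tool's x, y, z in m, then the turn, a rotation vector about the tool's x, y, z in rad, then the closure, from 0 (fully open) to 1 (shut). A call has 1 to 5 rows; each row shifts and turns the commanded pose from where the row before left it, along the tool's axes as they then stand; what a row does not reach is not made up. A row lasts 1/8 s, in which the tool goes at most 62.5 mm and 10.7 degrees, less where a joint would pass 70% of its speed; a pose out of reach is approached as far as the arm can. A call is refused whole if a number of a shift passes 0.0625 or a number of a turn 0.188, either way. A call with a gripper value outside its range is refused whole. The fingers move at their own pace and stop on an object; FORCE is the grip in N (left out, the last holds). Time passes only in rows, so rows that do not move let the fingers close. It gives the time, the measured TCP pose, the force and the opening at its end, in the units of the state.
- sense(): the state, without advancing time (a new reading comes with each control period).
- grab_frame(name): name is "scene" or "top" or "wrist"; returns the picture (480x640x3 uint8, red, green, blue); there is no depth.
- get_calibration(name): a dict with "K" (3x3 intrinsics, pixels), "dist_coeffs" ([k1, k2, p1, p2, k3] as OpenCV has them; the pictures are not rectified), "extrinsics" (4x4, takes a point from world to camera coordinates). Camera axes: x right, y up, looking along -z (the intrinsics and any distortion apply to the point x, -y, -z); pixel columns grow to the right and rows downward; lengths in m; the calibration is good to about 2 mm. A picture is of the moment at which its call begins: read the wrist's pose just before it. get_calibration takes no time and is no camera call; for the wrist camera it gives the pose at the moment of the call.
- finish_job(): hands the job in, once; it reports no verdict.
The state is a dict: "t": time; "joint_pos": joint angles; "joint_vel": joint speeds; "effort": joint torques, N m; "tcp_pos": TCP position; "tcp_rot": TCP orientation; "contact_force": force on the tool from outside, world axes, zero at the start; "torque": the same for the moment, N m; "width": opening from 0.0 (shut) to 1.0 (fully open).
Only numpy, scipy, OpenCV 4.12 (cv2) and the standard library are available. Lean on these libraries where they do the work, as an engineer would, in place of code of your own. Each camera call takes 0.05 s, during which the arm holds its last target.

TASK

Set up the telescopic portioning gauge for scoring strips: lay its steel fence flush against the short end of the bamboo board that faces it, about midway along that end, with the gauge standing flat on the counter, its blade lying over the board and still pushed in. Then press the button on the side of the blade's black handle, draw the blade out past the first stop to its second stop, and finish holding the handle there, with the blade fully out and the fence still flush; do not let go. Leave the other things on the counter and board where they are.

Things in the scene. Friction and masses are not known exactly. Their poses are not given: they have to be found in the camera images.
- board_end (a point): Middle of the top edge of the bamboo board's short end that faces the gauge (the robot's left-hand end), 30 mm above the counter. Axes are the board's: y points out of the board, square to that end face; x runs along the end, roughly away from the robot; z up. The end face is the plane y = 0, x from -120 to 120 mm, from 10 to 30 mm above the counter.
- board: Bamboo cutting board, fixed: it does not move. 240 mm (its x) by 380 mm (its y) by 20 mm thick on 10 mm rubber feet, top 30 mm above the counter. Origin on the counter under its centre; +y points to the end that faces the gauge.
- clamp: Yellow plastic spring clamp fixed on the board's far long edge, 315 mm along from the end that faces the gauge. Origin on the counter below that edge, axes as the board's. Its jaw, 30 mm wide, reaches 44 mm in over the board, 42 mm above the counter; its handles stick out 110 mm away from the robot, up to 70 mm high. It does not move.
- gauge_mid (a point): Loose telescopic gauge, T-shaped, about 0.65 kg, standing on the counter. Point over the middle of its stock, 41 mm above its underside. Axes: x the way the blade draws out, y along the stock, z up. Wooden stock 50 mm (x) by 150 mm (y) by 32 mm high, centred under this point; its face at x = +25 mm is the steel fence. Centre of mass, pushed in, at about x = +14 mm.
- sleeve (a point): Middle of the part of the gauge's flat aluminium sleeve to lift the gauge by, 10 mm along x from gauge_mid, 41 mm above the underside; axes as there. Sleeve 32 mm wide (y), 130 mm long (x from -35 to 95 mm of this point), from 32 (the stock's top) to 50 mm above the counter, so it passes 2 mm above the board. Gripped across y from above it carries the whole gauge.
- fence_a (a point): Point on the steel fence face at its +y end (gauge axes), 20 mm above the gauge's underside: 25 mm along +x and 75 mm along +y from the middle of the stock.
- fence_b (a point): Point on the steel fence face at its -y end: 25 mm along +x and 75 mm along -y from the middle of the stock.
- handle: Black plastic handle on the blade's outer end, 36 mm (x) by 26 mm (y), from 32 to 72 mm above the gauge's underside; origin on its middle line, 53 mm above the underside. Axes as gauge_mid, from which it is 125 mm along x when pushed in. The button is on its +y side. Gripped across y from above, one finger on the button and one on the opposite side, the grip presses the button in.
- bar (a point): Middle of the outer face of the steel marking bar on the front of the handle, 40 mm along x from the handle's origin and 39 mm above the gauge's underside: a strip 90 mm along y, 5 mm thick and 14 mm high. It is 140 mm from the fence face when pushed in and 240 mm at the second stop.
- blade (a joint): How far the blade is drawn out, m: 0 pushed in, 0.050 first stop, 0.100 second stop, which is also its end stop. Sliding takes about 1.5 N. With the button out, a catch locks it at each of these places (about 1 mm of play); let go in between, the button stays part-way in and the catch drops in at the next stop. With the button held in it runs past the first stop freely.
- button (a joint): How far the button is pressed in, m: 0 out (stands 5 mm proud of the handle's side), 0.005 level with the handle's side. The catch is clear from about 0.003. Its spring gives 2.5 N when out and 5 N when level; it comes out again when let go.
- button_face (a point): Middle of the grey plastic button's outer face, 22 mm (x) by 20 mm (z), on the handle's +y side, 53 mm above the gauge's underside; it moves along the handle's -y when pressed. Axes as the gauge's.
- canister: Bystander: empty open stainless canister, 112 mm across, 150 mm high; origin at the centre of its underside.
- tumbler_a: Bystander: frosted glass tumbler, 74 mm across the rim, 95 mm high; origin at the centre of its underside.
- tumbler_b: Bystander: second frosted glass tumbler, the same size; origin at the centre of its underside.
- poacher: Bystander: grey hard silicone egg poacher cup, 96 mm across with a tab on either side (130 mm over the tabs), 42 mm high; origin at the centre of its underside.
- cellar: Bystander: black ceramic salt cellar, 72 mm across, 36 mm high, standing on the far half of the board from the gauge; origin at the centre of its underside.
- mill: Bystander: dark wooden pepper mill, 56 mm across, 160 mm high; origin at the centre of its underside.
There are look-alikes about, which are no part of the job. What is shaped like the part that bears gauge_mid but pink is not meant.

How it is judged (in metres and radians):
On the way, in this order (a step that is already met when the one before it is completed fails the run):
1. the fence is flush against the board's end, both ends of it within 3 mm, about midway along, the gauge standing flat, blade pushed in and button out (y of fence_a in the frame of board_end between -0.003 and 0.003 m and y of fence_b in the frame of board_end between -0.003 and 0.003 m and x of gauge_mid in the frame of board_end between -0.04 and 0.04 m and height (world z) of gauge_mid below 0.045 m and value of joint blade below 0.003 m and value of joint button below 0.001 m), for 0.2 s.
2. the button is pressed in with the blade still pushed in (value of joint button above 0.003 m and value of joint blade below 0.01 m), for 0.1 s.
3. the blade is drawn out to the second stop (value of joint blade above 0.096 m), for 0.2 s.
At the end, for the whole second after the job is handed in: The gripper is holding the handle (more than 2 N) with the blade drawn out to its second stop (within 4 mm), the gauge standing flat on the counter (within 5 mm and 3 degrees), both ends of its fence within 3 mm of the board's end face and its middle within 40 mm of the middle of that end (value of joint blade above 0.096 m and contact force between the fingers and handle above 2 N and y of fence_a in the frame of board_end between -0.003 and 0.003 m and y of fence_b in the frame of board_end between -0.003 and 0.003 m and x of gauge_mid in the frame of board_end between -0.04 and 0.04 m and height (world z) of gauge_mid below 0.046 m and angle between gauge_mid's own z axis and vertical below 0.06 rad and velocity of joint blade below 0.01 m/s); the arm keeps its last pose, push and grip.
It fails at once if another thing on the counter or board is moved by more than 25 mm (distance of any of canister, tumbler_a, tumbler_b, poacher, cellar, mill from where it was at the start of the episode above 0.025 m).
It also fails if it takes over 42 s, if anything falls off the work surface, if the arm or the gripper's body presses on something with over 40 N, if the wrist force passes 120 N, or if a joint passes its speed limit or range.

## Working session

There is one attempt and no reset: what is moved stays moved. The work goes in short steps, Python scripts to look and compute and a shell command to move; the robot and the scene stay as the last step left them, time stands still between calls to the robot, and variables do not carry over. Pictures are saved under pics/ and viewed, and the job is handed in when it is done.

```bash
mkdir -p pics; ls; python3 - <<'E'
from workcell import *
import cv2
print(sense(),grip_depth)
for n in("scene","top","wrist"):
    c=get_calibration(n);print(n,c)
    cv2.imwrite(f"pics/{n}0.png",grab_frame(n)[:,:,::-1])
E
```

```text
pics
{'t': 0.0, 'joint_pos': array([ 7.07592314e+01,  1.83535467e+01,  8.97070790e+01,  1.71447413e-03,
        7.20447241e+01, -1.14463527e+00]), 'joint_vel': array([ 0.06041683, -0.03462328,  0.03091225,  0.07287735, -0.04488988,
       -0.05260245]), 'effort': array([ 1.34527309e-03, -4.15506649e+01, -2.34165502e+01,  2.50309870e-05,
        8.05273012e-03,  9.71295066e-06]), 'tcp_pos': array([0.1785311 , 0.54640912, 0.40385831]), 'tcp_rot': array([[-9.50533802e-01,  3.10620494e-01, -6.32798602e-04],
       [ 3.10621131e-01,  9.50532236e-01, -1.72661429e-03],
       [ 6.51736859e-05, -1.83776587e-03, -9.99998309e-01]]), 'contact_force': array([-0.36993057,  0.17489682, -0.07847773]), 'torque': array([-0.00756995,  0.01873136, -0.02280317]), 'width': 1.0012601329386983} 0.1547
scene {'K': array([[544.6069623 ,   0.        , 318.13938818],
       [  0.        , 544.6069623 , 242.85336398],
       [  0.        ,   0.        ,   1.        ]]), 'dist_coeffs': array([-0.02131264,  0.        ,  0.        ,  0.        ,  0.        ]), 'extrinsics': array([[-0.87641138,  0.48144801,  0.010
[... 535 characters left out ...]
       [ 0.9901159 , -0.02363244,  0.13824622, -0.50407433],
       [-0.13855971, -0.01217861,  0.9902792 , -1.25695706],
       [ 0.        ,  0.        ,  0.        ,  1.        ]])}
wrist {'K': array([[351.61149468,   0.        , 317.14449083],
       [  0.        , 351.61149468, 247.1381147 ],
       [  0.        ,   0.        ,   1.        ]]), 'dist_coeffs': array([-0.06452262,  0.        ,  0.        ,  0.        ,  0.        ]), 'extrinsics': array([[ 0.31031544,  0.950633  , -0.0011086 , -0.57435989],
       [-0.9053144 ,  0.29516591, -0.30542253,  0.03942238],
       [-0.29001751,  0.09578096,  0.95221628, -0.37962078],
       [ 0.        ,  0.        ,  0.        ,  1.        ]])}
```

View pics/top0.png

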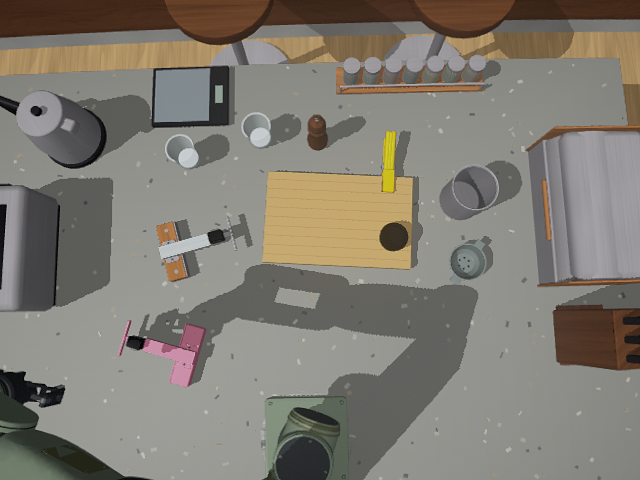

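View pics/scene0.png

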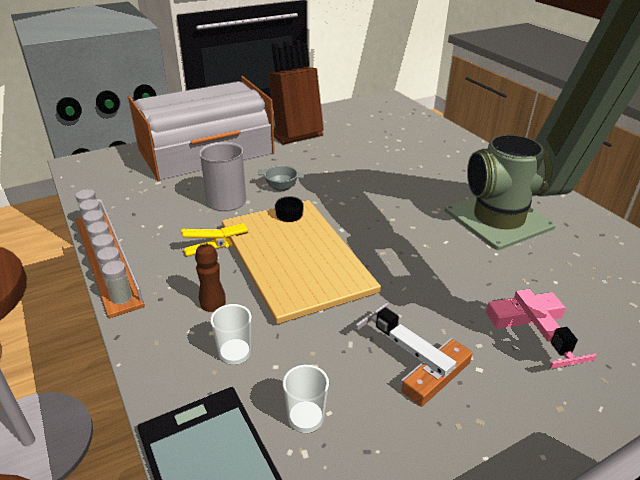

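View pics/wrist0.png

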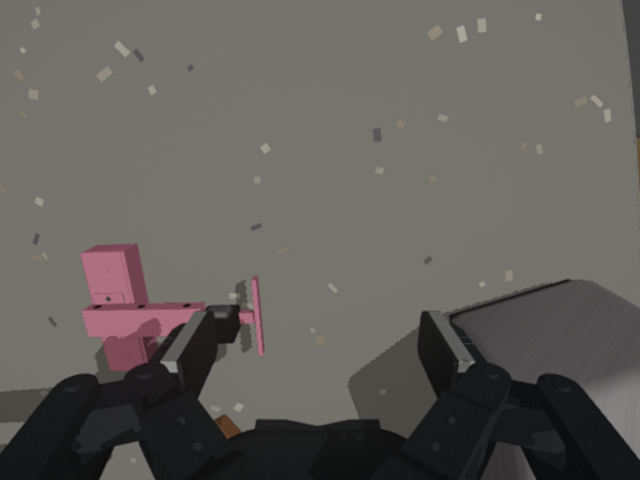

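Two T-shapes are in view: the wooden one with stock at top (172,250) and the pink one at top (190,355). The wooden stock with aluminium sleeve fits the description, and pink is excluded. I'll confirm it in an enlarged crop and measure.

```bash
cat > h.py <<'E'
import numpy as np, cv2
from workcell import *
def ray(name,px,cal=None):
    c=cal or get_calibration(name); p=cv2.undistortPoints(np.array(px,float).reshape(-1,1,2),c["K"],c["dist_coeffs"]).reshape(-1,2)
    E=c["extrinsics"];R,t=E[:3,:3],E[:3,3]
    d=np.c_[p[:,0],-p[:,1],-np.ones(len(p))]@R
    return -R.T@t,d
def plane(name,px,z,cal=None):
    o,d=ray(name,px,cal); return o+d*((z-o[2])/d[:,2])[:,None]
def proj(name,P,cal=None):
    c=cal or get_calibration(name);E=c["extrinsics"]
    q=np.atleast_2d(P)@E[:3,:3].T+E[:3,3]; q=q*[1,-1,-1]
    return cv2.projectPoints(q,np.zeros(3),np.zeros(3),c["K"],c["dist_coeffs"])[0].reshape(-1,2)
E
python3 - <<'E'
import cv2,numpy as np
im=cv2.imread("pics/top0.png")
cv2.imwrite("pics/crop1.png",cv2.resize(im[200:300,140:300],None,fx=5,fy=5,interpolation=cv2.INTER_CUBIC))
sc=cv2.imread("pics/scene0.png")
cv2.imwrite("pics/crop2.png",cv2.resize(sc[270:420,320:500],None,fx=4,fy=4,interpolation=cv2.INTER_CUBIC))
from h import *
hsv=cv2.cvtColor(im,cv2.COLOR_BGR2HSV)
for p in((340,220),(168,233),(177,268),(280,200)): print(p,hsv[p[1],p[0]])
E
```

```text
(340, 220) [ 20 110 197]
(168, 233) [ 14 155 165]
(177, 268) [ 14 155 166]
(280, 200) [ 20 111 195]
```

View pics/crop1.png

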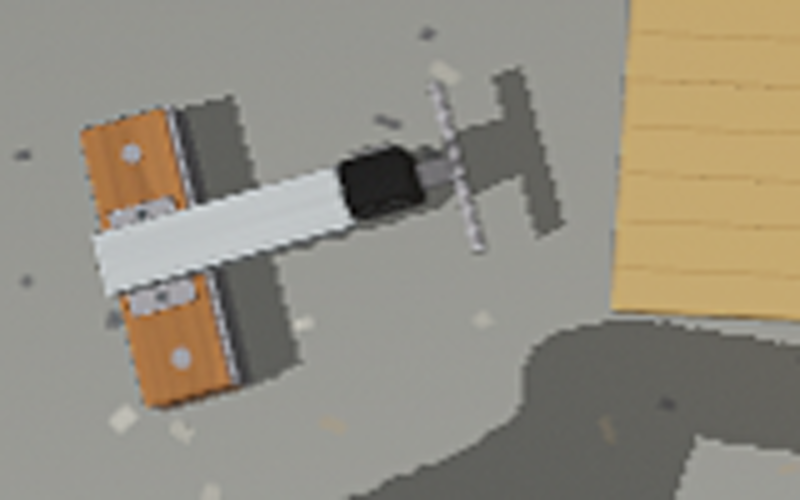

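View pics/crop2.png

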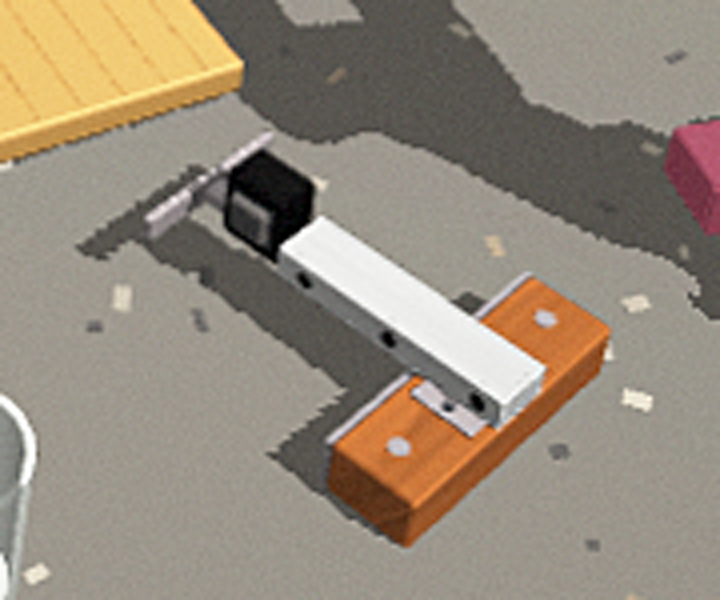

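The crops show the wooden gauge: stock top corners at crop (82,130), (170,107), (238,385), (150,407), sleeve across it, and a grey button on the far side of the black handle.

```bash
cat > m.py <<'E'
from h import *
im=cv2.imread("pics/top0.png"); hsv=cv2.cvtColor(im,cv2.COLOR_BGR2HSV)
np.set_printoptions(precision=4,suppress=True)
m=cv2.inRange(hsv,(17,80,120),(24,150,255)); m[:, :240]=0; m[:,430:]=0
m=cv2.morphologyEx(m,cv2.MORPH_CLOSE,np.ones((9,9)))
c=max(cv2.findContours(m,0,1)[0],key=cv2.contourArea)
q=cv2.approxPolyDP(cv2.convexHull(c),8,True).reshape(-1,2);print(q.tolist())
P=plane("top",q,0.03);print(P)
# left edge: fit line to leftmost board pixels
pts=[(np.where(m[r])[0][0]-.5,r) for r in range(180,258)]
W=plane("top",pts,0.03); l=cv2.fitLine(W[:,:2].astype(np.float32),cv2.DIST_HUBER,0,.001,.001).ravel();print("end line",l, "deg",np.degrees(np.arctan2(l[1],l[0])))
st=np.array([(82,130),(170,107),(238,385),(150,407)])/5+[139.6,199.6]
S=plane("top",st,0.032);print("stock",S,[np.linalg.norm(S[i]-S[(i+1)%4]) for i in range(4)],S.mean(0))
sl=np.array([(93,237),(338,168),(352,228),(108,295)])/5+[139.6,199.6]
V=plane("top",sl,0.05);print("sleeve",V,[np.linalg.norm(V[i]-V[(i+1)%4]) for i in range(4)],V.mean(0))
E
python3 m.py
```

```text
[[268, 172], [412, 178], [410, 268], [262, 261]]
[[ 0.6798  0.0848  0.03  ]
 [ 0.6543 -0.2902  0.03  ]
 [ 0.4201 -0.2738  0.03  ]
 [ 0.4467  0.102   0.03  ]]
end line [ 0.9976 -0.069   0.5569  0.0947] deg -3.9565315
stock [[0.5447 0.377  0.032 ]
 [0.5556 0.331  0.032 ]
 [0.4109 0.2934 0.032 ]
 [0.4006 0.3387 0.032 ]] [np.float64(0.04730165442374854), np.float64(0.14955368709325959), np.float64(0.04642724401058825), np.float64(0.14913379346348887)] [0.4779 0.335  0.032 ]
sleeve [[0.4863 0.364  0.05  ]
 [0.5187 0.2386 0.05  ]
 [0.4879 0.2312 0.05  ]
 [0.4565 0.3556 0.05  ]] [np.float64(0.12947443460817123), np.float64(0.03175276142064011), np.float64(0.1282953168704638), np.float64(0.030918766379562333)] [0.4874 0.2974 0.05  ]
```

Measurements agree with the given sizes: stock 47×149 mm, sleeve 129×31 mm, and mid found two ways at (0.478,0.335). The gauge yaw is about -75.3° and the target is -94°. First I'll turn the tool.

```bash
python3 -m crank '[0,0,0,0,0,0.18,0.2, 0,0,0,0,0,0.18,0.2, 0,0,0,0,0,0.18,0.2, 0,0,0,0,0,0.18,0.2, 0,0,0,0,0,0.18,0.2]' 50
cat > go.py <<'E'
import sys
from h import *
# goal TCP xyz, tool-y angle deg -> shift in tool axes, turn
x,y,z,a=map(float,sys.argv[1:5])
s=sense();R=s["tcp_rot"];d=R.T@(np.array([x,y,z])-s["tcp_pos"])
c,n=np.cos(np.radians(a)),np.sin(np.radians(a))
yv=np.array([c,n,0]);zv=np.array([0,0,-1.]);G=np.c_[np.cross(yv,zv),yv,zv]
rv=cv2.Rodrigues(R.T@G)[0].ravel()
print("t",round(s["t"],2),"shift",d.round(4),"turn",rv.round(4),"pos",s["tcp_pos"].round(4),"yang",np.degrees(np.arctan2(R[1,1],R[0,1])).round(2),"F",s["contact_force"].round(2),"w",round(s["width"],3))
E
python3 go.py 0.481 0.3245 0.26 14.6
```

```text
t: 0.78
tcp_pos: [0.1785, 0.5465, 0.4044]
tcp_rot: [[-0.342, 0.94, -0.0], [0.94, 0.342, -0.001], [-0.001, -0.0, -1.0]]
contact_force: [-0.3, -0.1, -0.1]
width: 0.794
t 0.78 shift [-0.312   0.2084  0.1444] turn [-0.0004  0.0006  0.0942] pos [0.1785 0.5465 0.4044] yang 20.0 F [-0.3  -0.08 -0.14] w 0.794
```

```bash
python3 -m crank '[-0.06,0.04,0.01,0,0,0,0.2, -0.06,0.04,0.01,0,0,0,0.2, -0.06,0.04,0.01,0,0,0,0.2, -0.06,0.04,0.015,0,0,0,0.2, -0.06,0.04,0.015,0,0,0.094,0.2]'
python3 go.py 0.481 0.3245 0.30 14.6
python3 - <<'E'
from h import *
c=get_calibration("wrist");im=grab_frame("wrist")[:,:,::-1].copy();np.save("cal1.npy",c,allow_pickle=True)
cv2.imwrite("pics/w1.png",im)
for P in ([.4773,.3361,.05],[.48,.3263,.05]):print(proj("wrist",P,c))
E
```

```text
t: 1.4
tcp_pos: [0.4293, 0.3642, 0.3531]
tcp_rot: [[-0.256, 0.967, 0.0], [0.967, 0.256, 0.0], [0.0, 0.0, -1.0]]
contact_force: [0.1, 0.6, 0.5]
width: 0.801
t 1.4 shift [-0.0516  0.0398  0.0531] turn [ 0.0002 -0.0003  0.0036] pos [0.4293 0.3642 0.3531] yang 14.81 F [0.06 0.57 0.51] w 0.801
[[363.98979557 282.03929968]]
[[363.6039967  293.05975592]]
```

View pics/w1.png

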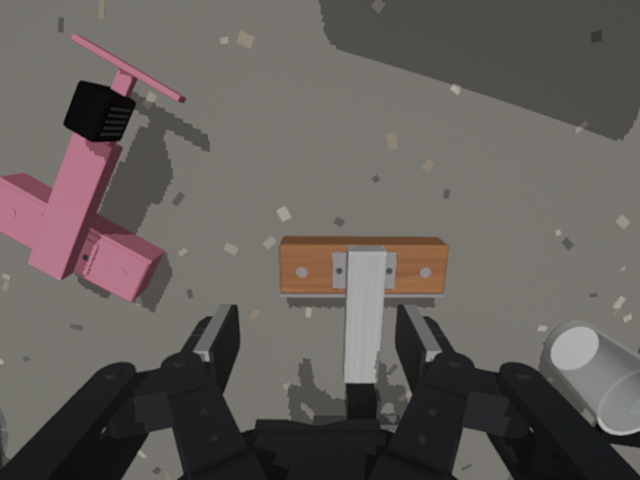

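The wrist view shows the wooden stock at (281–447, 237–296) and the sleeve's back edge near (366,247).

```bash
python3 - <<'E'
from h import *
np.set_printoptions(precision=4,suppress=True)
c=np.load("cal1.npy",allow_pickle=True).item()
im=cv2.imread("pics/w1.png");cv2.imwrite("pics/w1c.png",cv2.resize(im[225:405,270:460],None,fx=4,fy=3.3,interpolation=cv2.INTER_CUBIC)[:600])
print(plane("wrist",[(281,245),(446,246),(445,293),(282,293)],.032,c).round(4))
print(plane("wrist",[(347.5,247.5),(384,247.5)],.05,c))
print(plane("top",np.array([(93,237),(108,295)])/5+[139.6,199.6],.05))
E
```

```text
[[0.4022 0.3442 0.032 ]
 [0.5414 0.38   0.032 ]
 [0.557  0.3376 0.032 ]
 [0.4133 0.3    0.032 ]]
[[0.4553 0.3618 0.05  ]
 [0.4841 0.3694 0.05  ]]
[[0.4863 0.364  0.05  ]
 [0.4565 0.3556 0.05  ]]
```

View pics/w1c.png

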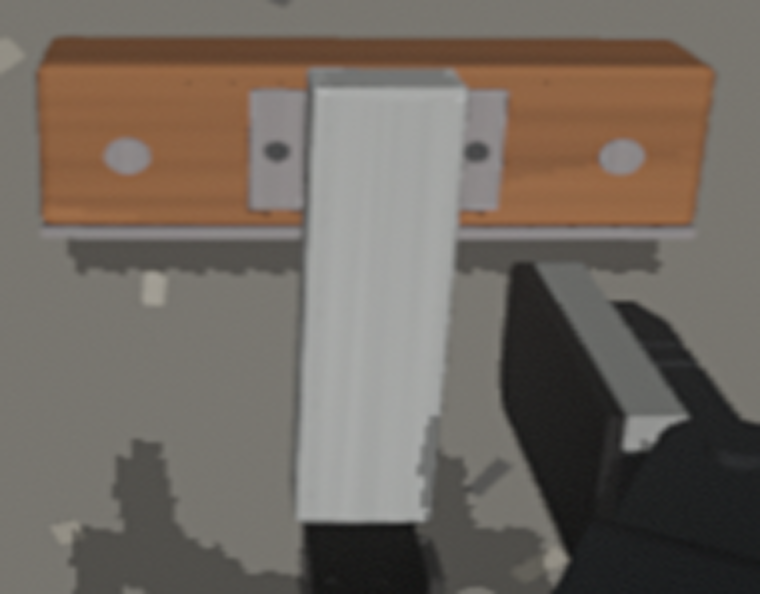

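```bash
python3 -m crank '[-0.025,0.02,0.04,0,0,0,0.2, -0.025,0.019,0.04,0,0,0,0.2, 0,0,0.03,0,0,0,0.2]'
python3 go.py 0.481 0.326 0.208 14.6
python3 - <<'E'
from h import *
cv2.imwrite("pics/w2.png",grab_frame("wrist")[:,:,::-1])
E
```

```text
t: 1.82
tcp_pos: [0.4796, 0.326, 0.2416]
tcp_rot: [[-0.256, 0.967, -0.001], [0.967, 0.256, -0.001], [-0.001, -0.001, -1.0]]
contact_force: [-0.1, 0.4, 0.4]
width: 0.8
t 1.82 shift [-0.0003  0.0014  0.0336] turn [-0.0012  0.0007  0.0037] pos [0.4796 0.326  0.2416] yang 14.81 F [-0.12  0.43  0.35] w 0.8
```

View pics/w2.png

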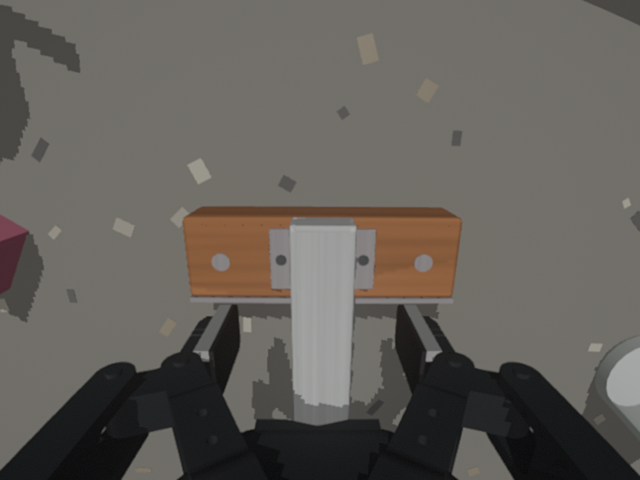

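```bash
python3 - <<'E'
from h import *
s=sense()
for z in (.05,.032): print(proj("wrist",[s["tcp_pos"][0],s["tcp_pos"][1],z]))
print(plane("wrist",[(186,217),(460,219),(453,296),(191,296)],.032).round(4))
print(plane("wrist",[(291,226),(354,226)],.05).round(4))
E
```

```text
[[321.20713077 300.29372839]]
[[321.06934001 285.33483671]]
[[0.4009 0.3445 0.032 ]
 [0.5371 0.3798 0.032 ]
 [0.5498 0.3382 0.032 ]
 [0.41   0.3007 0.032 ]]
[[0.4546 0.3586 0.05  ]
 [0.4826 0.3661 0.05  ]]
```

The image puts the grip about 13 mm ahead of mid and centred within about 1 mm. I'll descend and close.

```bash
python3 -m crank '[0,0,0.018,0,0,0,0.2, 0,0,0.015,0,0,0,0.2, 0,0,0,0,0,0,0.2]' 60; python3 -m crank '[0,0,0,0,0,0,0.5, 0,0,0,0,0,0,0.9, 0,0,0,0,0,0,0.9, 0,0,0,0,0,0,0.9]' 60
python3 go.py 0.481 0.326 0.208 14.6
python3 - <<'E'
from h import *
cv2.imwrite("pics/w3.png",grab_frame("wrist")[:,:,::-1])
E
```

```text
t: 2.25
tcp_pos: [0.478, 0.3274, 0.2097]
tcp_rot: [[-0.259, 0.966, -0.002], [0.966, 0.259, -0.001], [-0.001, -0.002, -1.0]]
contact_force: [-0.6, 0.6, -0.1]
width: 0.802
t: 2.75
tcp_pos: [0.4793, 0.3278, 0.212]
tcp_rot: [[-0.258, 0.966, 0.003], [0.966, 0.258, 0.002], [0.001, 0.004, -1.0]]
contact_force: [2.0, -0.4, 5.5]
width: 0.352
t 2.75 shift [-0.0022  0.0012  0.004 ] turn [ 0.0039 -0.0013  0.0064] pos [0.4793 0.3278 0.212 ] yang 14.96 F [ 1.95 -0.39  5.48] w 0.352
```

View pics/w3.png

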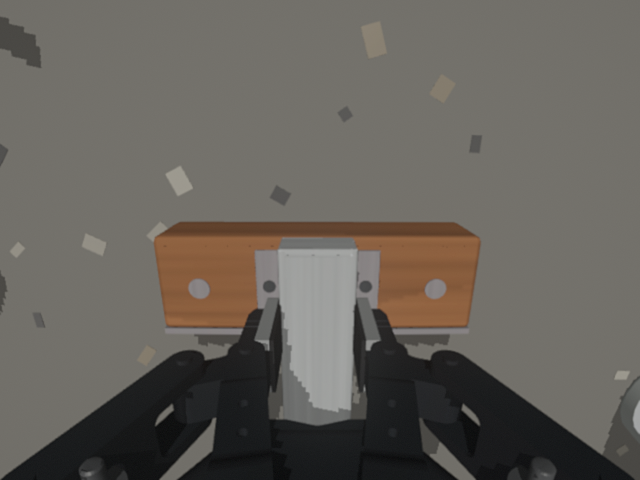

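The jaws closed on the sleeve at about 30 mm, with the tips lightly touching the stock (5.5 N). Next, lift.

```bash
python3 -m crank '[0,0,-0.015,0,0,0,0.9, 0,0,-0.02,0,0,0,0.9, 0,0,-0.01,0,0,0,0.9, 0,0,0,0,0,0,0.9]' 
python3 go.py 0.481 0.326 0.208 14.6
python3 - <<'E'
from h import *
cv2.imwrite("pics/w4.png",grab_frame("wrist")[:,:,::-1])
cv2.imwrite("pics/s4.png",grab_frame("scene")[200:460,250:550,::-1].repeat(2,0).repeat(2,1))
E
```

```text
t: 3.3
tcp_pos: [0.4784, 0.3273, 0.2558]
tcp_rot: [[-0.258, 0.966, 0.0], [0.966, 0.258, 0.0], [0.0, 0.0, -1.0]]
contact_force: [-0.4, 0.5, -6.3]
width: 0.357
t 3.3 shift [-0.0019  0.0022  0.0478] turn [ 0.0002 -0.0002  0.0062] pos [0.4784 0.3273 0.2558] yang 14.95 F [-0.36  0.5  -6.33] w 0.357
```

View pics/w4.png

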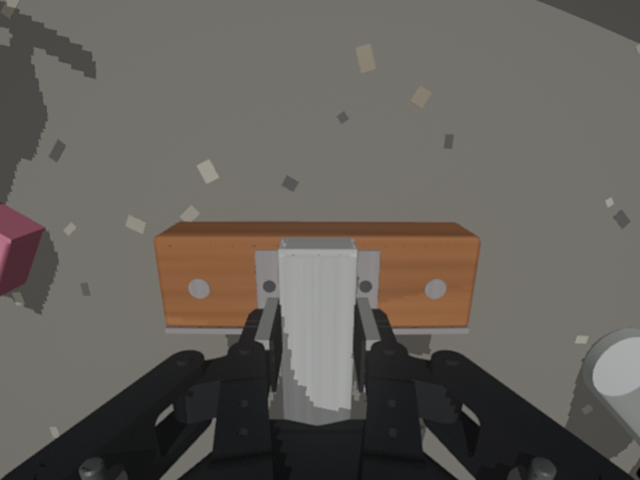

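View pics/s4.png

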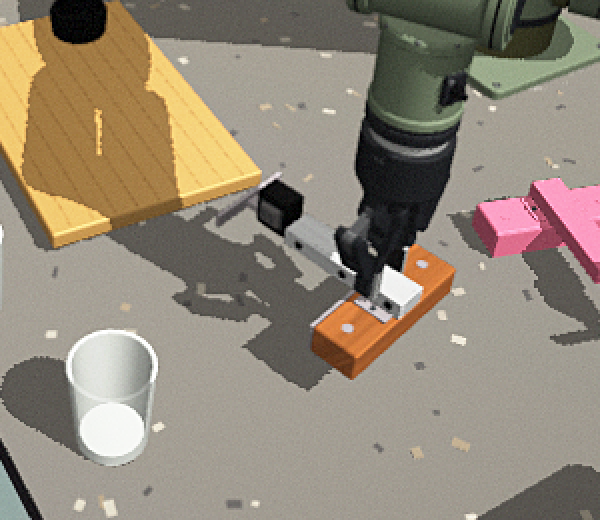

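Lifted level, with 6.3 N on the wrist. Next I compute the gauge's in-hand offset and the target TCP.

```bash
python3 - <<'E'
from h import *
np.set_printoptions(precision=4,suppress=True)
s=sense();R=s["tcp_rot"];p=s["tcp_pos"]
L=p[2]-.212
S=plane("wrist",[(155,237),(480,238),(469,327),(165,327)],.032+L)
S=(S-p)@R; print("stock in tool",S, S.mean(0))
B=(plane("wrist",[(279,250),(356,250)],.05+L)-p)@R;print("sleeve back in tool",B)
E
```

```text
stock in tool [[ 0.0353 -0.0728  0.1801]
 [ 0.0349  0.0724  0.1798]
 [-0.0103  0.0737  0.1799]
 [-0.0103 -0.0746  0.1802]] [ 0.0124 -0.0003  0.18  ]
sleeve back in tool [[ 0.0352 -0.0154  0.162 ]
 [ 0.0352  0.0148  0.162 ]]
```

```bash
python3 go.py 0.565 0.130 0.245 -3.96
```

```text
t 3.4 shift [-0.2128  0.0331  0.0098] turn [-0.0018  0.0009  0.3301] pos [0.4781 0.3271 0.2548] yang 14.95 F [-0.6  -0.48 -7.22] w 0.359
```

```bash
python3 -m crank '[-0.03,0,0,0,0,0.11,0.9, -0.03,0,0,0,0,0.11,0.9, -0.03,0,0,0,0,0.11,0.9, 0,0,0,0,0,0,0.9]'; python3 go.py 0.565 0.130 0.245 -3.96
```

```text
t: 3.9
tcp_pos: [0.4915, 0.2368, 0.2544]
tcp_rot: [[0.071, 0.997, -0.003], [0.997, -0.071, -0.002], [-0.002, -0.003, -1.0]]
contact_force: [-0.7, 0.3, -7.0]
width: 0.353
t 3.9 shift [-0.1013  0.081   0.0094] turn [-0.0031  0.002  -0.0023] pos [0.4915 0.2368 0.2544] yang -4.09 F [-0.73  0.33 -6.97] w 0.353
```

```bash
python3 -m crank '[-0.033,0.027,0.003,0,0,0,0.9, -0.033,0.027,0.003,0,0,0,0.9, -0.033,0.027,0.004,0,0,0,0.9, 0,0,0,0,0,0,0.9]'; python3 go.py 0.5645 0.1115 0.212 -3.96
python3 - <<'E'
from h import *
im=grab_frame("top")[:,:,::-1]
cv2.imwrite("pics/t5.png",cv2.resize(im[140:300,210:370],None,fx=3.7,fy=3.7,interpolation=cv2.INTER_CUBIC))
im=grab_frame("scene")[:,:,::-1]
cv2.imwrite("pics/s5.png",cv2.resize(im[180:380,210:460],None,fx=3,fy=3,interpolation=cv2.INTER_CUBIC))
im=grab_frame("wrist")[:,:,::-1]
cv2.imwrite("pics/w5.png",im)
E
```

```text
t: 4.4
tcp_pos: [0.5675, 0.1328, 0.2446]
tcp_rot: [[0.071, 0.997, 0.0], [0.997, -0.071, -0.0], [-0.0, 0.0, -1.0]]
contact_force: [-0.8, 0.3, -7.6]
width: 0.354
t 4.4 shift [-0.0214 -0.0015  0.0326] turn [ 0.0002  0.0003 -0.0022] pos [0.5675 0.1328 0.2446] yang -4.09 F [-0.79  0.26 -7.59] w 0.354
```

View pics/t5.png

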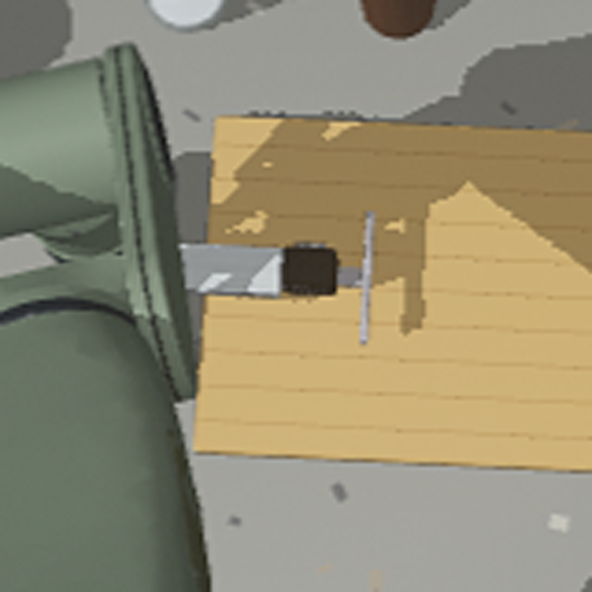

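View pics/s5.png

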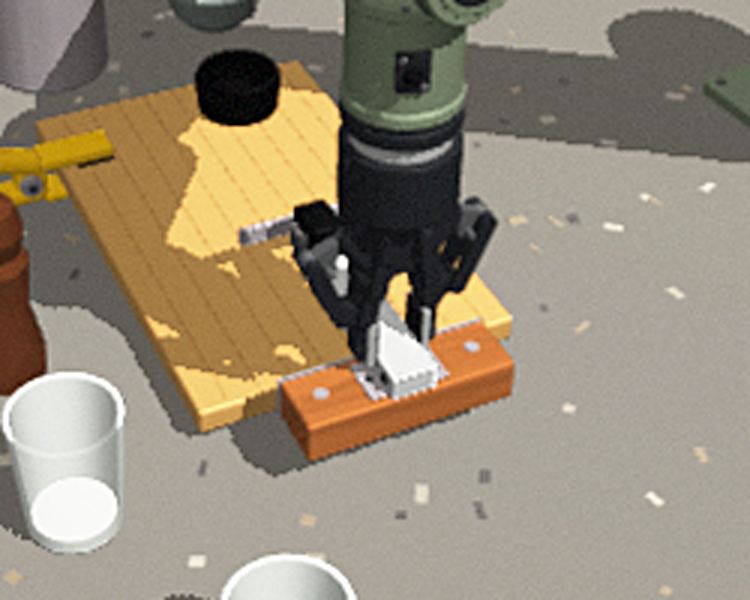

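View pics/w5.png

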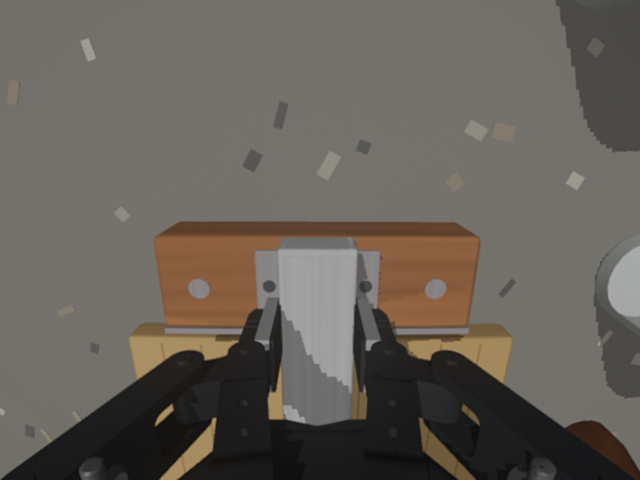

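```bash
python3 - <<'E'
import cv2,numpy as np
im=cv2.imread("pics/w5.png")
a=cv2.resize(im[310:360,115:185],None,fx=8,fy=6,interpolation=cv2.INTER_CUBIC)
b=cv2.resize(im[310:360,455:525],None,fx=8,fy=6,interpolation=cv2.INTER_CUBIC)
cv2.imwrite("pics/w5c.png",np.vstack([a,b]))
E
```

```text
(no output)
```

View pics/w5c.png

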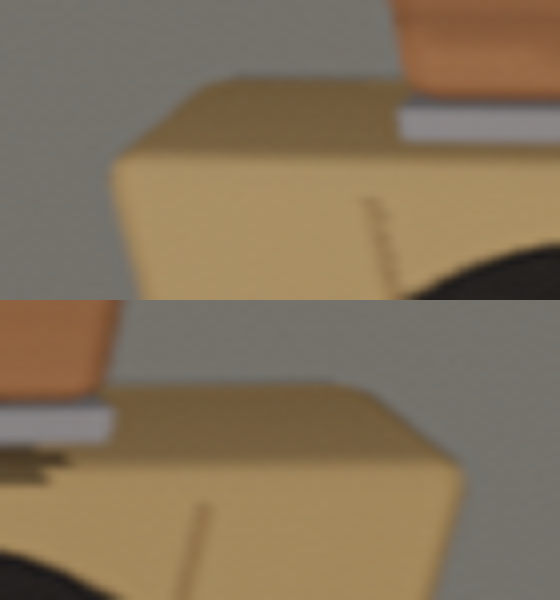

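```bash
python3 - <<'E'
from h import *
np.set_printoptions(precision=4,suppress=True)
s=sense();R=s["tcp_rot"];p=s["tcp_pos"]; L=p[2]-.212
f=lambda px,z:(plane("wrist",px,z)-p)@R
B=f([(129.5,336),(512,337)],.03);print("board",B,np.linalg.norm(B[0]-B[1]),B.mean(0),"world",plane("wrist",[(129.5,336),(512,337)],.03).mean(0))
F=f([(165,333.5),(469.4,333.5)],.032+L);print("fence",F)
print("gap",F[:,0]-B[:,0], "L",L)
E
python3 go.py 0.5645 0.1115 0.212 -3.96
```

```text
board [[-0.0378 -0.1153  0.2151]
 [-0.0386  0.1192  0.2147]] 0.2345694693612047 [-0.0382  0.002   0.2149] world [0.5645 0.0968 0.03  ]
fence [[-0.0141 -0.0752  0.1801]
 [-0.014   0.0743  0.1799]]
gap [0.0237 0.0245] L 0.03286587559604398
t 4.55 shift [-0.0235  0.0006  0.0329] turn [-0.0017 -0.0002  0.0006] pos [0.5656 0.135  0.2449] yang -3.93 F [ 0.63 -0.36 -6.35] w 0.35
```

The gap is 24 mm and parallel to within about 0.3°, with a lateral offset of 2 mm. Lowering now.

```bash
python3 -m crank '[0,0,0.015,0,0,0,0.9, 0,0,0.011,0,0,0,0.9, 0,0,0.003,0,0,0,0.9, 0,0,0,0,0,0,0.9]'; python3 -m crank '[-0.01,0,0,0,0,0,0.9, -0.006,0,0,0,0,0,0.9, -0.004,0,0,0,0,0,0.9, 0,0,0,0,0,0,0.9]';python3 go.py 0.5645 0.1115 0.212 -3.96
```

```text
t: 5.05
tcp_pos: [0.5659, 0.1346, 0.2161]
tcp_rot: [[0.069, 0.998, -0.001], [0.998, -0.069, -0.0], [-0.0, -0.001, -1.0]]
contact_force: [-0.4, 0.5, -7.0]
width: 0.351
t: 5.55
tcp_pos: [0.5646, 0.114, 0.2167]
tcp_rot: [[0.07, 0.998, 0.0], [0.998, -0.07, 0.0], [0.0, 0.0, -1.0]]
contact_force: [0.3, 1.1, -7.8]
width: 0.355
t 5.55 shift [-0.0025  0.      0.0047] turn [ 0.0003 -0.0002 -0.0007] pos [0.5646 0.114  0.2167] yang -4.0 F [ 0.34  1.11 -7.76] w 0.355
```

```bash
python3 - <<'E'
from h import *
im=grab_frame("wrist")[:,:,::-1]
cv2.imwrite("pics/w6.png",im)
im=cv2.imread("pics/w6.png")
a=cv2.resize(im[300:370,115:215],None,fx=8,fy=4,interpolation=cv2.INTER_CUBIC)
b=cv2.resize(im[300:370,425:525],None,fx=8,fy=4,interpolation=cv2.INTER_CUBIC)
cv2.imwrite("pics/w6c.png",np.vstack([a,b]))
E
```

```text
(no output)
```

View pics/w6c.png

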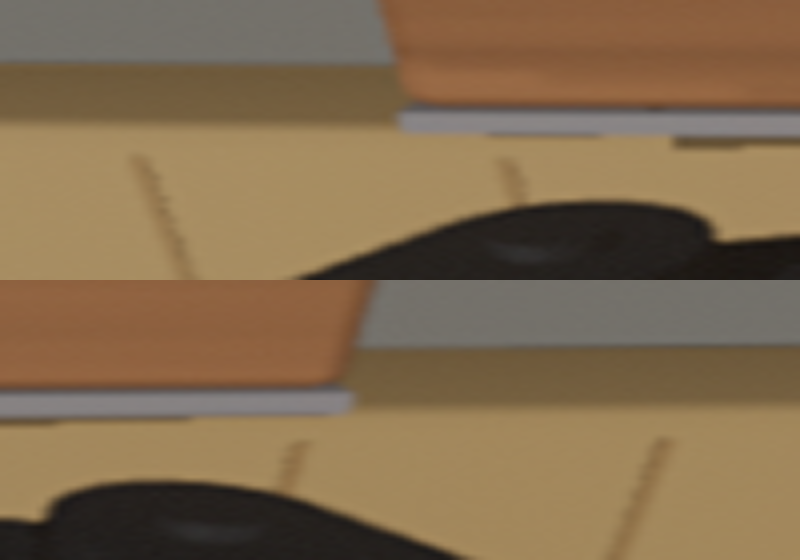

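```bash
python3 -m crank '[0,0,0.003,0,0,0,0.9, 0,0,0.002,0,0,0,0.9, 0,0,0,0,0,0,0.9]';python3 go.py 0.5645 0.1115 0.212 -3.96;  python3 - <<'E'
from h import *
im=grab_frame("wrist")[:,:,::-1]
a=cv2.resize(im[300:370,115:215],None,fx=8,fy=4,interpolation=cv2.INTER_CUBIC)
b=cv2.resize(im[300:370,425:525],None,fx=8,fy=4,interpolation=cv2.INTER_CUBIC)
cv2.imwrite("pics/w7c.png",np.vstack([a,b]))
E
```

```text
t: 5.98
tcp_pos: [0.5645, 0.1146, 0.2121]
tcp_rot: [[0.069, 0.998, 0.0], [0.998, -0.069, 0.0], [0.0, 0.0, -1.0]]
contact_force: [-3.9, -0.6, 0.1]
width: 0.354
t 5.97 shift [-0.0031  0.0002  0.0001] turn [ 0.0001 -0.0002  0.0003] pos [0.5645 0.1146 0.2121] yang -3.94 F [-3.95 -0.57  0.15] w 0.354
```

View pics/w7c.png

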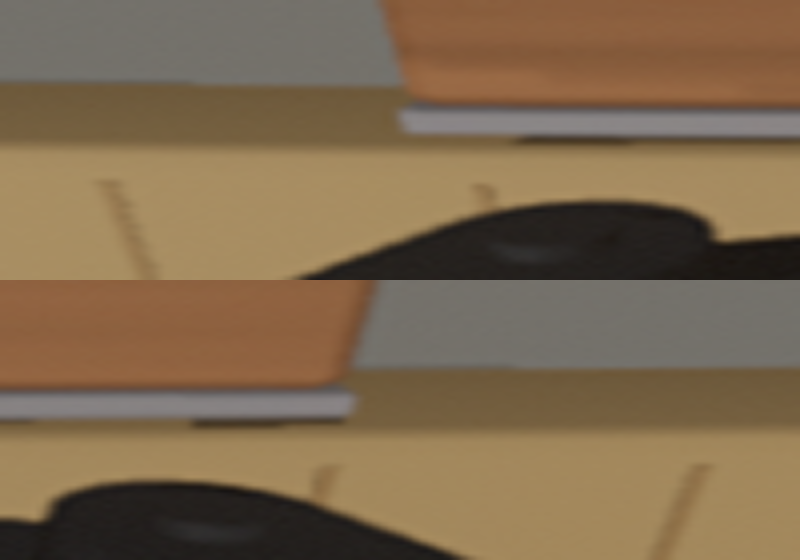

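The gauge is down on the counter with a gap of about 2 mm. I'll push forward in small steps until the fence meets the board.

```bash
python3 -m crank '[-0.002,0,0,0,0,0,0.9, 0,0,0,0,0,0,0.9]'; python3 -m crank '[-0.002,0,0,0,0,0,0.9, 0,0,0,0,0,0,0.9]'; python3 -m crank '[-0.002,0,0,0,0,0,0.9, 0,0,0,0,0,0,0.9]'
```

```text
t: 6.28
tcp_pos: [0.5649, 0.1128, 0.2121]
tcp_rot: [[0.069, 0.998, 0.002], [0.998, -0.069, 0.001], [0.001, 0.002, -1.0]]
contact_force: [-1.7, 2.1, 2.0]
width: 0.355
t: 6.52
tcp_pos: [0.5649, 0.1106, 0.2121]
tcp_rot: [[0.069, 0.998, 0.002], [0.998, -0.069, 0.001], [0.001, 0.002, -1.0]]
contact_force: [0.0, 3.9, 3.4]
width: 0.353
t: 6.78
tcp_pos: [0.5648, 0.1098, 0.2121]
tcp_rot: [[0.07, 0.998, 0.003], [0.998, -0.07, 0.004], [0.004, 0.003, -1.0]]
contact_force: [0.2, 10.1, 2.9]
width: 0.357
```

Contact: Fy rose to 10 N and forward motion stalled. I'll look at it before letting go.

```bash
python3 -m crank '[-0.001,0,0,0,0,0,0.9, 0,0,0,0,0,0,0.9]';  python3 - <<'E'
from h import *
im=grab_frame("wrist")[:,:,::-1]
a=cv2.resize(im[300:370,115:215],None,fx=8,fy=4,interpolation=cv2.INTER_CUBIC)
b=cv2.resize(im[300:370,425:525],None,fx=8,fy=4,interpolation=cv2.INTER_CUBIC)
cv2.imwrite("pics/w8c.png",np.vstack([a,b]))
E
```

```text
t: 7.02
tcp_pos: [0.5648, 0.1095, 0.2121]
tcp_rot: [[0.07, 0.998, 0.003], [0.998, -0.07, 0.005], [0.005, 0.003, -1.0]]
contact_force: [-0.0, 14.0, 2.6]
width: 0.354
```

View pics/w8c.png

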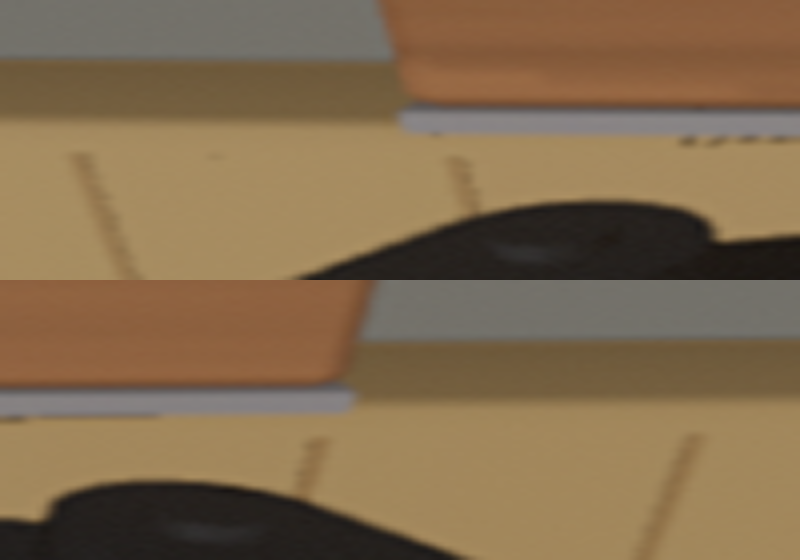

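The board edge is parallel to the fence to within 0.5 px on both sides, and the overlap is consistent with flush. I'll ease the push and open.

```bash
python3 -m crank '[0.0015,0,0,0,0,0,0.9, 0,0,0,0,0,0,0.7, 0,0,0,0,0,0,0.4, 0,0,0,0,0,0,0.3, 0,0,0,0,0,0,0.3]'; python3 -m crank '[0,0,-0.02,0,0,0,0.3, 0,0,-0.03,0,0,0,0.3, 0,0,-0.03,0,0,0,0.3, 0,0,0,0,0,0,0.3]'; python3 - <<'E'
from h import *
np.save("cal9.npy",get_calibration("wrist"),allow_pickle=True)
cv2.imwrite("pics/w9.png",grab_frame("wrist")[:,:,::-1])
im=grab_frame("top")[:,:,::-1]
cv2.imwrite("pics/t9.png",cv2.resize(im[140:300,210:370],None,fx=3.7,fy=3.7,interpolation=cv2.INTER_CUBIC))
E
```

```text
t: 7.7
tcp_pos: [0.5642, 0.1085, 0.2112]
tcp_rot: [[0.069, 0.998, -0.001], [0.998, -0.069, -0.001], [-0.001, -0.001, -1.0]]
contact_force: [-0.3, 0.2, 0.3]
width: 0.699
t: 8.2
tcp_pos: [0.5649, 0.1088, 0.2936]
tcp_rot: [[0.069, 0.998, 0.005], [0.998, -0.069, 0.001], [0.001, 0.005, -1.0]]
contact_force: [-0.5, 0.3, -0.5]
width: 0.699
```

View pics/w9.png

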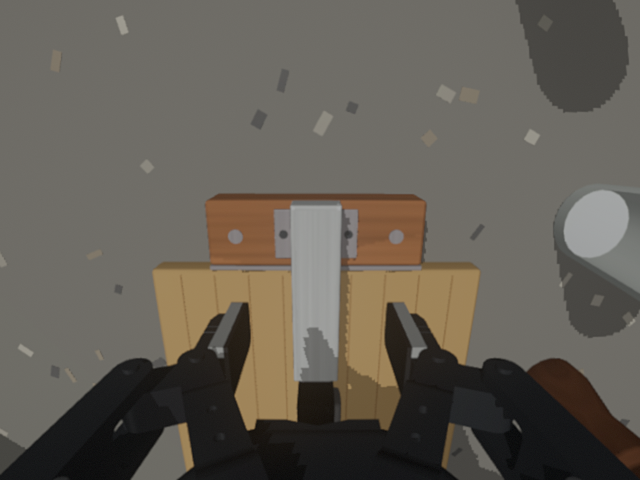

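View pics/t9.png

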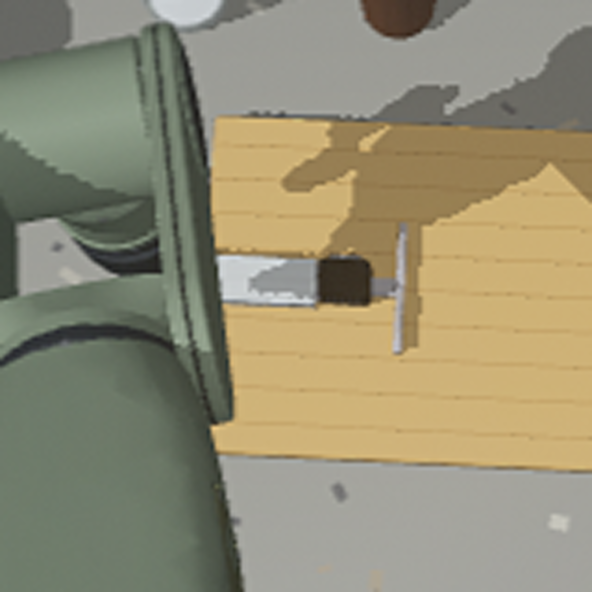

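The gauge sits midway (stock centre at x 316, board end centre at x 316). Next I locate the handle in the tool frame.

```bash
python3 - <<'E'
from h import *
np.set_printoptions(precision=4,suppress=True)
s=sense();R=s["tcp_rot"];p=s["tcp_pos"]
f=lambda px,z:(plane("wrist",px,z)-p)@R
print("sleeve",f([(291.5,210),(341,210),(293.5,360),(338.5,360),(294.5,380),(337,380)],.05))
t=np.array([(317,256),(371,258),(371,306),(317,303)])/3.7+[209.6,139.6]
W=plane("top",t,.072);print("handle top(top cam)",W.mean(0),[np.linalg.norm(W[i]-W[i-1]) for i in range(4)])
b=np.array([(404,225),(398,353)])/3.7+[209.6,139.6];print("bar",plane("top",b,.046),plane("top",b,.046).mean(0))
# expected handle from release pose
ax=np.array([-.0692,-.9976]);print("exp handle",np.array([.5648,.1095])+ax*.114)
im=cv2.imread("pics/w9.png");cv2.imwrite("pics/w9c.png",cv2.resize(im[190:420,190:450],None,fx=3,fy=2.6,interpolation=cv2.INTER_CUBIC))
E
```

```text
sleeve [[ 0.0347 -0.0159  0.2409]
 [ 0.0347  0.0141  0.2409]
 [-0.0723 -0.017   0.2409]
 [-0.0723  0.0147  0.2409]
 [-0.0894 -0.0167  0.2409]
 [-0.0894  0.014   0.2409]]
handle top(top cam) [ 0.5543 -0.0054  0.072 ] [np.float64(0.03220083358683408), np.float64(0.03652195877532688), np.float64(0.032854235482979395), np.float64(0.03642334992808941)]
bar [[ 0.5972 -0.0464  0.046 ]
 [ 0.508  -0.0404  0.046 ]] [ 0.5526 -0.0434  0.046 ]
exp handle [ 0.5569 -0.0042]
```

View pics/w9c.png

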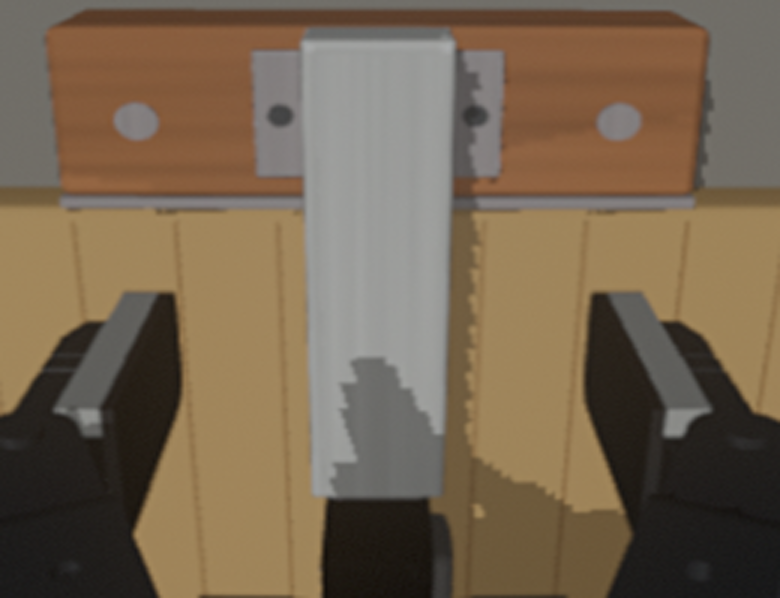

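```bash
python3 -m crank '[-0.055,0,0,0,0,0,0.3, -0.058,-0.001,0,0,0,0,0.3, 0,0,0.03,0,0,0,0.3, 0,0,0,0,0,0,0.3]'; python3 go.py 0.5569 -0.0042 0.213 -3.96; python3 - <<'E'
from h import *
np.save("cal10.npy",get_calibration("wrist"),allow_pickle=True)
cv2.imwrite("pics/w10.png",grab_frame("wrist")[:,:,::-1])
im=grab_frame("scene")[:,:,::-1]
cv2.imwrite("pics/s10.png",cv2.resize(im[180:380,210:460],None,fx=3,fy=3,interpolation=cv2.INTER_CUBIC))
E
```

```text
t: 8.8
tcp_pos: [0.5541, -0.0044, 0.2583]
tcp_rot: [[0.07, 0.997, -0.008], [0.998, -0.07, 0.0], [-0.0, -0.008, -1.0]]
contact_force: [0.7, 0.1, 0.1]
width: 0.703
t 8.8 shift [0.0004 0.0032 0.0453] turn [-0.0079  0.0002 -0.0013] pos [ 0.5541 -0.0044  0.2583] yang -4.03 F [0.73 0.09 0.13] w 0.703
```

View pics/w10.png

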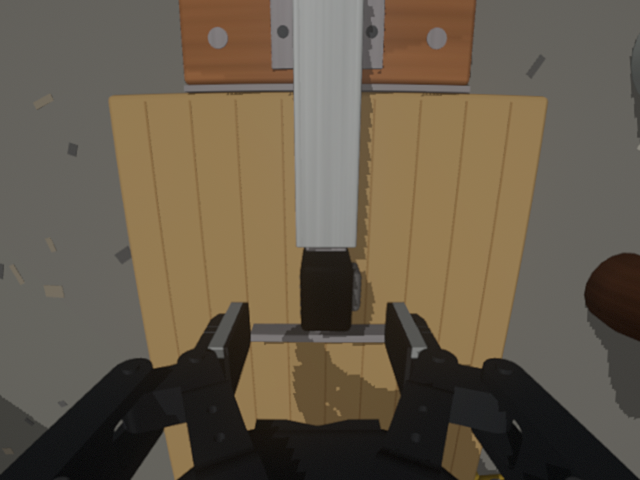

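View pics/s10.png

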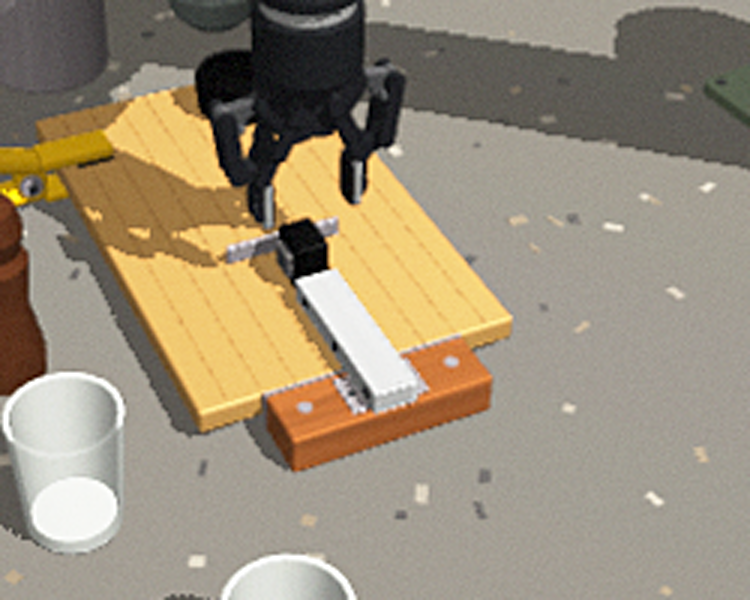

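```bash
python3 - <<'E'
from h import *
np.set_printoptions(precision=4,suppress=True)
im=cv2.imread("pics/w10.png");cv2.imwrite("pics/w10c.png",cv2.resize(im[235:355,230:405],None,fx=4.5,fy=4.5,interpolation=cv2.INTER_CUBIC))
E
```

```text
(no output)
```

View pics/w10c.png

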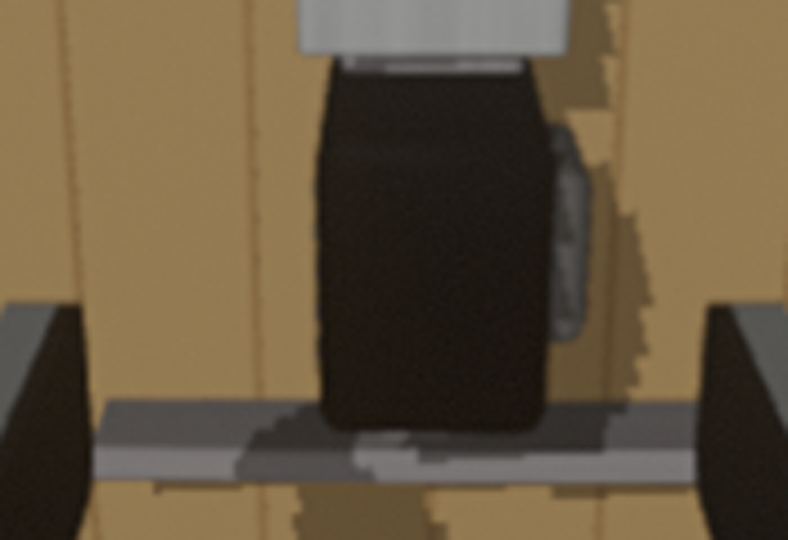

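```bash
python3 - <<'E'
from h import *
np.set_printoptions(precision=4,suppress=True)
c=np.load("cal10.npy",allow_pickle=True).item();s=sense();R=s["tcp_rot"];p=s["tcp_pos"]
t=np.array([(319,158),(553,158),(322,428),(545,428)])/4.5+[229.6,234.6]
W=(plane("wrist",t,.072,c)-p)@R;print(W,W.mean(0)); print(s["tcp_rot"].round(3),p)
t=np.array([(300,54),(570,54)])/4.5+[229.6,234.6];print("sleeve end",(plane("wrist",t,.05,c)-p)@R)
E
```

```text
[[ 0.0161 -0.0107  0.1888]
 [ 0.0161  0.0139  0.1888]
 [-0.0163 -0.0109  0.1888]
 [-0.0163  0.014   0.1888]] [-0.0001  0.0016  0.1888]
[[ 0.069  0.998 -0.002]
 [ 0.998 -0.069  0.   ]
 [ 0.    -0.002 -1.   ]] [ 0.5554 -0.0034  0.2608]
sleeve end [[ 0.0206 -0.0139  0.2108]
 [ 0.0206  0.0178  0.2108]]
```

The handle top is centred at tool (0.000, +0.0016). I'll correct that and descend.

```bash
python3 -m crank '[0,0.0018,0.015,0,0,0,0.3, 0,0,0.02,0,0,0,0.3, 0,0,0.012,0,0,0,0.3, 0,0,0,0,0,0,0.3]' 40; python3 go.py 0.5569 -0.0042 0.213 -3.96; python3 - <<'E'
from h import *
cv2.imwrite("pics/w11.png",grab_frame("wrist")[:,:,::-1])
E
```

```text
t: 9.4
tcp_pos: [0.557, -0.0035, 0.2135]
tcp_rot: [[0.068, 0.998, -0.002], [0.998, -0.068, 0.0], [-0.0, -0.002, -1.0]]
contact_force: [0.8, -0.3, 0.3]
width: 0.703
t 9.4 shift [-0.0007 -0.0001  0.0005] turn [-0.002   0.      0.0008] pos [ 0.557  -0.0035  0.2135] yang -3.91 F [ 0.84 -0.29  0.26] w 0.703
```

View pics/w11.png

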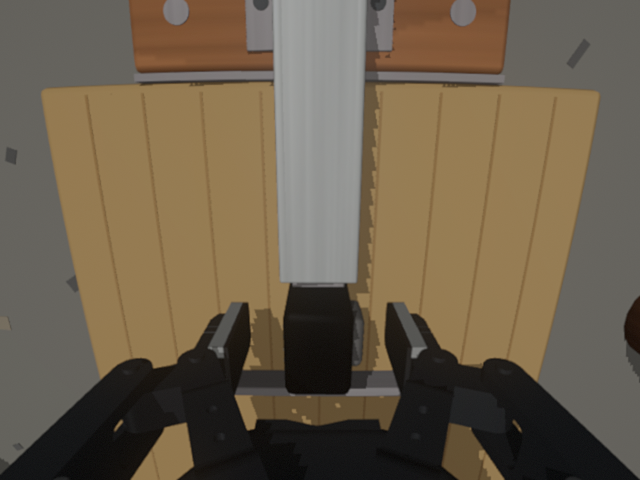

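The handle is centred between the pads (column 318 against 317.5). Closing on the button.

```bash
python3 -m crank '[0,0,0,0,0,0,0.5, 0,0,0,0,0,0,0.6, 0,0,0,0,0,0,0.65, 0,0,0,0,0,0,0.7, 0,0,0,0,0,0,0.75]' 40; python3 -m crank '[0,0,0,0,0,0,0.95, 0,0,0,0,0,0,0.95, 0,0,0,0,0,0,0.95]' 40; python3 - <<'E'
from h import *
cv2.imwrite("pics/w12.png",grab_frame("wrist")[:,:,::-1])
E
```

```text
t: 10.07
tcp_pos: [0.5572, -0.004, 0.2149]
tcp_rot: [[0.069, 0.998, 0.0], [0.998, -0.069, -0.0], [0.0, 0.0, -1.0]]
contact_force: [0.6, -1.7, 3.6]
width: 0.297
t: 10.45
tcp_pos: [0.5573, -0.0038, 0.2147]
tcp_rot: [[0.069, 0.998, 0.0], [0.998, -0.069, 0.0], [0.0, 0.0, -1.0]]
contact_force: [-1.0, -1.0, 5.4]
width: 0.3
```

View pics/w12.png

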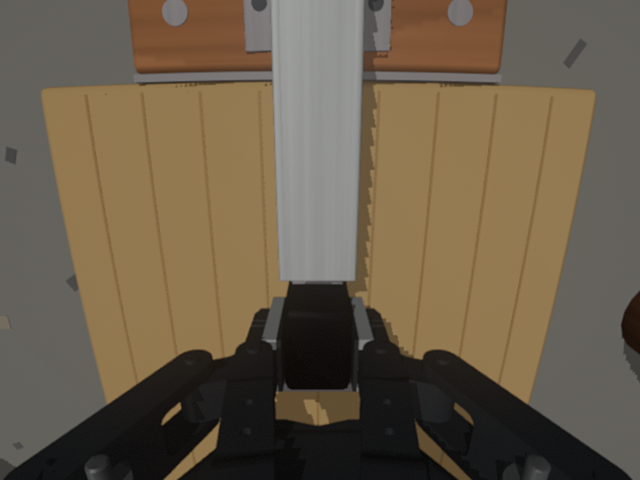

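The jaws closed on the handle (25.5 mm) and the tips lightly touch the board (5 N). I'll firm up the grip, ease up 1 mm, and then draw.

```bash
python3 -m crank '[0,0,-0.001,0,0,0,0.95, 0,0,0,0,0,0,0.95, 0,0,0,0,0,0,0.95]' 60;python3 go.py 0.5569 -0.0042 0.213 -3.96; python3 -m crank '[-0.005,0,0,0,0,0,0.95, -0.01,0,0,0,0,0,0.95, -0.01,0,0,0,0,0,0.95, -0.01,0,0,0,0,0,0.95, 0,0,0,0,0,0,0.95]' 60;python3 go.py 0.5569 -0.0042 0.213 -3.96; python3 - <<'E'
from h import *
cv2.imwrite("pics/w13.png",grab_frame("wrist")[:,:,::-1])
E
```

```text
t: 10.88
tcp_pos: [0.5573, -0.0036, 0.2152]
tcp_rot: [[0.069, 0.998, -0.0], [0.998, -0.069, 0.0], [0.0, -0.0, -1.0]]
contact_force: [1.0, 0.5, 0.4]
width: 0.292
t 10.88 shift [-0.0006 -0.0004  0.0022] turn [-0.0001 -0.0004  0.    ] pos [ 0.5573 -0.0036  0.2152] yang -3.96 F [0.97 0.53 0.45] w 0.292
t: 11.5
tcp_pos: [0.5547, -0.04, 0.2155]
tcp_rot: [[0.07, 0.998, -0.0], [0.998, -0.07, -0.001], [-0.001, -0.0, -1.0]]
contact_force: [0.7, -2.0, -1.5]
width: 0.296
t 11.5 shift [ 0.0359 -0.0003  0.0025] turn [-0.0002  0.0009 -0.0006] pos [ 0.5547 -0.04    0.2155] yang -3.99 F [ 0.74 -2.01 -1.49] w 0.296
```

View pics/w13.png

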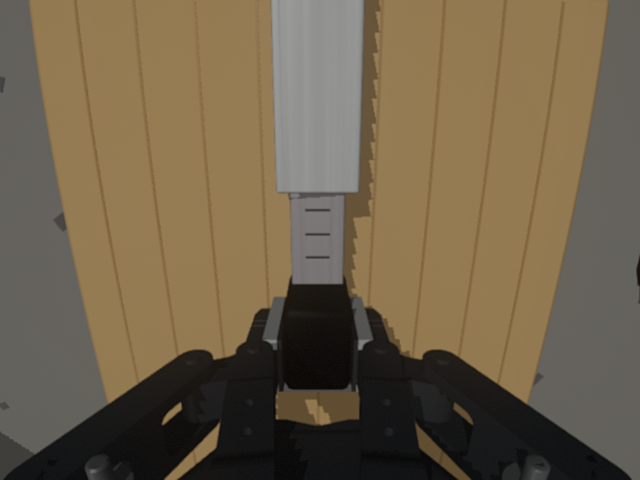

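The blade is drawing out (the graduated strip is visible at rows 195–283) and the sleeve stays put. Continuing past the first stop.

```bash
python3 -m crank '[-0.01,0,0,0,0,0,0.95, -0.012,0,0,0,0,0,0.95, -0.012,0,0,0,0,0,0.95, -0.012,0,0,0,0,0,0.95, 0,0,0,0,0,0,0.95]' 60;python3 go.py 0.55 -0.1042 0.2155 -3.96; python3 -m crank '[-0.01,0,0,0,0,0,0.95, -0.006,0,0,0,0,0,0.95, -0.003,0,0,0,0,0,0.95, 0,0,0,0,0,0,0.95]' 60;python3 go.py 0.55 -0.1042 0.2155 -3.96
```

```text
t: 12.18
tcp_pos: [0.5515, -0.0859, 0.2155]
tcp_rot: [[0.07, 0.998, -0.0], [0.998, -0.07, -0.001], [-0.001, -0.0, -1.0]]
contact_force: [1.2, -1.1, -1.4]
width: 0.297
t 12.18 shift [-0.0183 -0.0002  0.0001] turn [-0.0002  0.0009 -0.0005] pos [ 0.5515 -0.0859  0.2155] yang -3.99 F [ 1.22 -1.07 -1.43] w 0.297
t: 12.68
tcp_pos: [0.5501, -0.1034, 0.2153]
tcp_rot: [[0.07, 0.998, -0.001], [0.998, -0.07, 0.001], [0.001, -0.001, -1.0]]
contact_force: [-0.6, 2.7, -2.8]
width: 0.296
t 12.68 shift [-0.0008 -0.     -0.0002] turn [-0.0011 -0.0008 -0.0006] pos [ 0.5501 -0.1034  0.2153] yang -3.99 F [-0.62  2.67 -2.81] w 0.296
```

```bash
python3 -m crank '[-0.0015,0,0,0,0,0,0.95, 0,0,0,0,0,0,0.95]' 60; python3 -m crank '[-0.0015,0,0,0,0,0,0.95, 0,0,0,0,0,0,0.95]' 60;python3 -m crank '[0,0,0,0,0,0,0.95, 0,0,0,0,0,0,0.95]' 60;python3 - <<'E'
from h import *
np.save("cal14.npy",get_calibration("wrist"),allow_pickle=True)
cv2.imwrite("pics/w14.png",grab_frame("wrist")[:,:,::-1])
im=grab_frame("top")[:,:,::-1];cv2.imwrite("pics/t14r.png",im)
cv2.imwrite("pics/t14.png",cv2.resize(im[160:290,200:360],None,fx=5,fy=4.6,interpolation=cv2.INTER_CUBIC))
im=grab_frame("scene")[:,:,::-1];cv2.imwrite("pics/s14r.png",im)
cv2.imwrite("pics/s14.png",cv2.resize(im[180:380,210:460],None,fx=3,fy=3,interpolation=cv2.INTER_CUBIC))
E
```

```text
t: 12.92
tcp_pos: [0.55, -0.1038, 0.2151]
tcp_rot: [[0.07, 0.998, -0.001], [0.998, -0.07, 0.003], [0.003, -0.001, -1.0]]
contact_force: [0.5, 8.2, -3.3]
width: 0.295
t: 13.18
tcp_pos: [0.55, -0.1043, 0.2149]
tcp_rot: [[0.071, 0.998, -0.001], [0.997, -0.071, 0.005], [0.005, -0.002, -1.0]]
contact_force: [1.7, 13.9, -4.3]
width: 0.292
t: 13.42
tcp_pos: [0.55, -0.1042, 0.2149]
tcp_rot: [[0.07, 0.998, -0.001], [0.997, -0.07, 0.005], [0.005, -0.002, -1.0]]
contact_force: [1.7, 14.4, -4.8]
width: 0.292
```

View pics/t14.png

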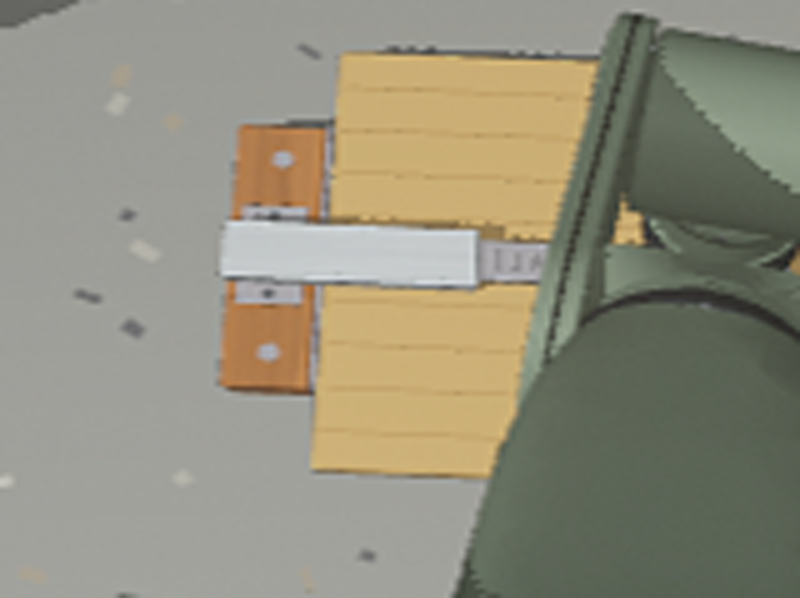

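View pics/s14.png

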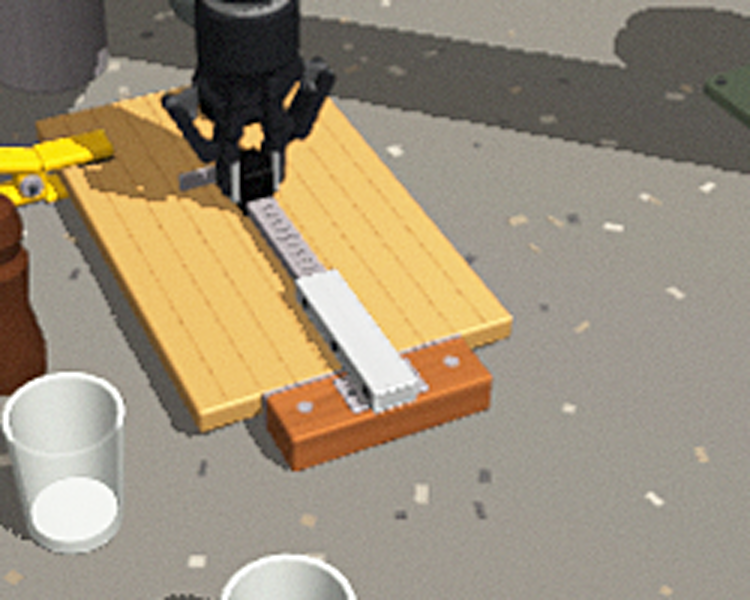

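View pics/w14.png

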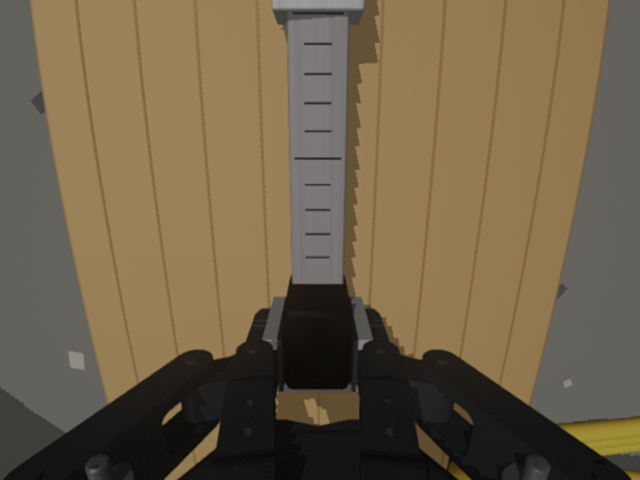

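The blade shows the 100 mm line at the sleeve mouth, the end stop is felt at 14 N, and the fence is against the board along its whole length. I'll ease the pull to a moderate preload and measure flushness and height.

```bash
python3 -m crank '[0.0012,0,0.0005,0,0,0,0.95, 0,0,0,0,0,0,0.95, 0,0,0,0,0,0,0.95]' 60; python3 - <<'E'
from h import *
np.set_printoptions(precision=4,suppress=True)
o=[199.6,159.6];f=np.array([5,4.6])
p=lambda a,z:plane("top",np.array(a)/f+o,z)
S=p([(239,127),(333,127),(314,392),(219,388)],.032);print("stock+fence",S,S.mean(0),[np.linalg.norm(S[i]-S[i-1]) for i in range(4)])
im=cv2.imread("pics/t14r.png");h=cv2.cvtColor(im,cv2.COLOR_BGR2HSV)
m=cv2.inRange(h,(17,80,120),(24,150,255))
r=list(range(188,206))+list(range(224,243));e=np.array([(np.where(m[k,255:])[0][0]+254.5,k) for k in r])
r2=list(range(174,184))+list(range(250,258));e2=np.array([(np.where(m[k,255:])[0][0]+254.5,k) for k in r2])
W=plane("top",e2,.03)[:,:2];l=np.polyfit(W[:,0],W[:,1],1);print("end line (free parts) deg",np.degrees(np.arctan(l[0])))
V=plane("top",e,.03)[:,:2];d=V[:,1]-np.polyval(l,V[:,0]);print("edge seen behind fence, dev mm near/far",d[:18].mean()*1e3,d[18:].mean()*1e3)
a=cv2.imread("pics/top0.png").astype(int);b=im.astype(int)
s0=cv2.imread("pics/scene0.png").astype(int)
s=sense();print(s["t"],s["contact_force"],s["width"],s["joint_vel"].round(2))
im=cv2.imread("pics/t14r.png");cv2.imwrite("pics/t14c.png",cv2.resize(im[180:250,240:280],None,fx=8,fy=8,interpolation=cv2.INTER_CUBIC))
E
```

```text
t: 13.95
tcp_pos: [0.55, -0.1039, 0.2147]
tcp_rot: [[0.07, 0.998, -0.001], [0.998, -0.07, 0.003], [0.003, -0.001, -1.0]]
contact_force: [0.2, 8.1, -2.6]
width: 0.29
stock+fence [[0.64   0.1386 0.032 ]
 [0.6387 0.0896 0.032 ]
 [0.488  0.1004 0.032 ]
 [0.4914 0.1492 0.032 ]] [0.5645 0.1195 0.032 ] [np.float64(0.14898290845680123), np.float64(0.04907535093945174), np.float64(0.15107280810506046), np.float64(0.04890742125050774)]
end line (free parts) deg -4.002400490443396
edge seen behind fence, dev mm near/far -0.08163409888147109 -0.17361977957403238
13.95 [ 0.1828  8.0518 -2.5962] 0.2904363308232531 [ 0.01 -0.01  0.04 -0.05 -0.07 -0.05]
```

View pics/t14c.png

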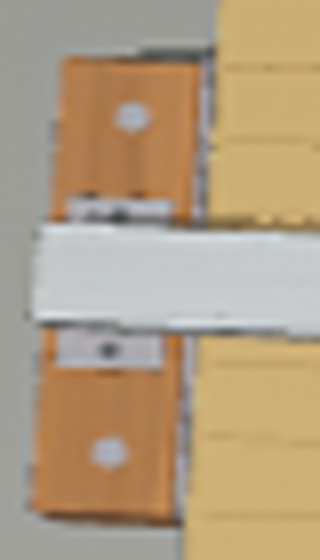

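View pics/s14r.png

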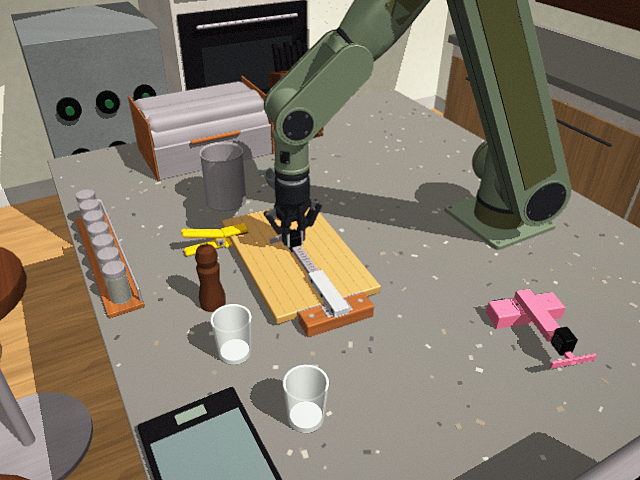

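The top crop shows the steel strip against the board edge along its whole length with no gap, parallel at both ends. The scene view shows the bystanders in view where they were at the start. Handing in.

```bash
python3 -c "
from workcell import *
print(finish_job()); s=sense(); print(s['t'],s['contact_force'],s['width'],s['tcp_pos'])"
```

```text
the job is handed in; nothing more can be done
None
the job is handed in; nothing more can be done
```

I lifted the wooden gauge by its sleeve and set it flat with the fence pushed flush against the board's end. I then gripped the handle with the button pressed in, drew the blade past the first stop to the second, and handed in while still holding it at about 14 s of the 42 s allowed. `finish_job()` gave no verdict.

**Last checks:**
- **Blade:** it travelled 100 mm, and the end stop showed as a 14 N pull, which I eased to 8 N.
- **Fence:** it is parallel to the board's end with no gap visible at either end in the top view. The stock's middle is within about 2 mm of midway along that end.
- **Grip:** the jaws read 0.29, about 25 mm, close to the 26 mm handle. I took the button as fully in from this and from the blade running past the first stop, and did not see it directly.
- **Other things:** those visible in the last scene picture had not moved. The cellar was hidden behind the gripper there, and I did not check the poacher separately.

**Not perfectly clean:** the grip still pulls up on the handle by about 2.6 N. I saw no lift of the stock, and the tool was tilted only about 0.2°. After I first gripped the handle, the fingertips touched the board with about 5 N, and I eased that off before drawing the blade.

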